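# Weigh the waste canister on the spring balance

## Robot

A 6-joint arm with a two-finger parallel gripper is mounted at the origin on the work surface. World frame = base frame: x ahead of the robot, y to its left, z up, the work surface at z = 0. Lengths are in m, angles in rad, forces in N, time in s.
With the tool pointing down it reaches from about 0.3 to 0.875 m from the base axis. Payload 6.4 kg.
Tool frame: the origin (TCP) lies at the very end of the fingers, on their centre line; the grasp point (between the pads) lies 19 mm behind it (ctrl.grip_point_offset is the z of the grasp point in the tool frame, in m); z points along the fingers, y is the direction in which the jaws open and shut (so a half turn about z gives the same grasp; the last joint's range is limited). The gripper opens to 85 mm and grips with 20 to 120 N. Pads are 22 mm wide; open, the fingers measure 114 mm over their backs; the gripper's body (76 mm by 85 mm) begins 54 mm behind the grasp point. The pads swing forward as they close: fully open they stand 13 mm farther back than shut.
Start: joints at [-1.33, 0.181, 1.607, -0, 1.354, -0.206], TCP at [0.248, -0.519, 0.231] pointing down, gripper open.
Joint ranges: [-2.99, 2.99], [-0.89, 2.07], [0.3, 2.58], [-1.14, 4.28], [0, 2.63], [-3.12, 3.12]. Speed limits (rad/s): [2.57, 2.57, 3.01, 3.14, 3.14, 3.14].

## Interface

Orientations are given as a unit quaternion [w, x, y, z].
In Python, from bench import status, cams, ctrl gives the robot as it stands.
- The arm moves only by the shell command python3 -m handwheel 'ROWS'. ROWS is JSON, a list of rows, each an object with "grip": the finger opening in cm, from 0 to 8.54; "linear": the shift along the tool's x, y, z in cm, a list of three; "rotation": the turn, a rotation vector about the tool's x, y, z in degrees, a list of three. A call has 1 to 12 rows; each row is the pose to reach, as a shift and turn from the pose commanded when the call began, along the tool's axes at that moment; what a row does not reach only later rows make up. A row lasts 1/12 s, in which the tool goes at most 41.7 mm and 7.16 degrees, less where a joint would pass 70% of its speed; a pose out of reach is approached as far as the arm can. A call with a gripper value outside its range is refused whole. The fingers move at their own pace and stop on an object; the grip force is fixed at half the most. Time passes only in rows, so rows that repeat a pose let the fingers close. It gives the time, the measured TCP pose, the force and the opening at its end, in the units of the state.
- status.get_obs(): the state, without advancing time (a new reading comes with each control period).
- cams.camera(name): name is "side" or "top" or "wrist"; returns the picture (384x512x3 uint8, red, green, blue); there is no depth.
- cams.camera_info(name): a dict with "fovy" (degrees; the focal length in pixels is half the picture's height over the tangent of half this angle, whatever the lens; pixels are square), "cx", "cy" (the principal point, pixels), "world_from_camera" (4x4, takes a point from camera to world coordinates); the wrist camera has in their place "mount" (4x4, takes a point from camera to tool coordinates, whose origin is the TCP and whose axes are the flange's). Camera axes: x right, y down, z forward; pixel columns grow to the right and rows downward; lengths in m; the calibration is good to about 2 mm. A picture is of the moment at which its call begins: read the wrist's pose just before it. camera_info takes no time and is no camera call.
- ctrl.hand_in(): hands the job in, once; it reports no verdict.
The state is a dict: "time_s": time; "q": joint angles; "dq": joint speeds; "joint_efforts": joint torques, N m; "eef_pos": TCP position; "eef_rot": TCP orientation; "wrist_force": force on the tool from outside, world axes, zero at the start; "torque": the same for the moment, N m; "opening": opening from 0.0 (shut) to 1.0 (fully open).
Only numpy, scipy, OpenCV 4.12 (cv2) and the standard library are available. Lean on these libraries where they do the work, as an engineer would, in place of code of your own. Each camera call takes 0.05 s, during which the arm holds its last target.

## Task

Weigh the liquid-waste canister in its blue wire carrier: lift the carrier by its black grip, hang the raised bend of its handle bar on the hook of the spring balance, and ease it down in the hand, no faster than about 2 cm a second, until the balance carries the whole weight, without pulling the pointer down past the red ring at the end of the scale. Then let go so gently that the pointer hardly moves, and leave the carrier hanging still and level, canister inside, the hand away from it. Do not push the stand, and leave the other things on the bench where they are.

Things in the scene. Friction and masses are not known exactly. Their poses are not given: they have to be found in the camera images.
- stand: Fixed lab stand holding a tubular spring balance. Origin: on the bench straight below the hook; x points from the hook to the upright rod. Grey base plate x -60 to +200, y +-70, 16 mm high; rod 12 mm thick at x = +165, 612 mm high; cross arm at 560 mm height above. Clear balance tube (28 mm thick, caps 32 mm) above the hook, 349 to 533 mm high: keep the hand clear of it.
- hook (a joint): Pointer of the balance = downward travel of its hook, m. 0 = empty (top stop); 0.080 = red ring, end of scale; stop at 0.090. Spring 98 N/m with 0.3 N preload (10 mm per 100 g), lightly damped: a load let go suddenly bounces. An orange disc in the clear tube shows it; black rings every 50 g.
- hook_saddle (a point): Lowest point of the hook's inner side (top face of the wire), 275 mm above the bench when empty; sinks with the pointer. Axes as the stand. Steel J hook of 6 mm wire in the stand's y-z plane, 22 mm wide inside, open on the -y side; back wire centre at y = +14 mm up to 28 mm above the saddle, then slanting to y = 0 at 50 mm above, then straight up into the tube.
- hook_tip (a point): Centre of the 8 mm ball on the hook's free end: 18 mm to the stand's -y side of the saddle and 20 mm above it. A bar comes in over the tip from the -y side: its underside must pass 25 to 40 mm above the saddle, stopping over the saddle, then down.
- carrier: Blue wire carrier 200 (x) x 96 (y) x 164 mm high. Origin: centre of underside; x along the handle bar, grip end at -x. Tray walls 28 mm high, end frames at x = +-98. Bar 8 mm thick, axis 150 mm up; raised bend in its middle (axis 160 mm up, 14 mm long, sloping sides to x = +-20) settles on a hook by itself. Centre of mass under the bend. 260 to 640 g with canister, not known beforehand.
- carrier_grip (a point): Centre of the black grip sleeve on the handle bar: 44 mm long (x), 12 mm wide (y), 24 mm high (z), at x = -70 mm, 150 mm above the underside. Free on both sides; 50 mm free beneath it. Axes as the carrier.
- carrier_eye (a point): Underside of the raised bend in the middle of the handle bar, 156 mm above the carrier's underside: the place for the hook. Axes as the carrier.
- canister: White flat waste canister 188 x 84 x 78 mm with a red cap, standing loose in the carrier's tray with 3 mm play. Origin: centre of its underside, 3 mm above the carrier's underside. Weight unknown (120 to 500 g).
- tip_box: Bystander: grey and blue pipette-tip box 126 x 88 x 67 mm. Origin: centre of the underside.
- tube_rack: Bystander: orange tube rack 100 x 200 x 56 mm. Origin: centre of the underside.
- reagent_bottle: Bystander: clear bottle, 72 mm thick, 165 mm high. Origin: centre of the underside.
- buffer_jar: Bystander: amber jar, 68 mm thick, 100 mm high. Origin: centre of the underside.
- pipette: Bystander: white hand pipette lying down, 260 mm long, 25 mm high, along its x. Origin: underside, near the middle.
- spare_cap: Bystander: red screw cap, 40 mm thick, 16 mm high. Origin: centre of the underside.
- marker: Bystander: black and green marker pen lying down, 120 mm long, 14 mm thick. Origin: underside, middle.
There are look-alikes about, which are no part of the job. Leave any purple look-alike of the carrier alone.

How it is judged:
On the way, in this order (a step that is already met when the one before it is completed fails the run):
1. the carrier is lifted off the bench with the canister in it, the balance still empty (height (world z) of carrier above 0.05 m and value of joint hook below 0.003 m and z of canister in the frame of carrier between -0.005 and 0.02 m), for 0.2 s.
2. the bend of the handle rests on the hook and begins to draw the pointer down, the carrier still in the hand (distance between carrier_eye and hook_saddle below 0.014 m and contact force between the fingers and carrier above 0.5 N and value of joint hook above 0.003 m), for 0.1 s.
3. the pointer is drawn well down (past 15 mm) with the hand still on the carrier (distance between carrier_eye and hook_saddle below 0.014 m and contact force between the fingers and carrier above 0.5 N and value of joint hook above 0.015 m), for 0.2 s.
At the end, for the whole second after the job is handed in: The carrier hangs free by the bend of its handle (within 14 mm of the hook's saddle), level within about 8 degrees and slower than 50 mm/s, underside more than 30 mm above the bench, the canister in its tray, and the pointer at rest (under 15 mm/s) between 15 and 75 mm (distance between carrier_eye and hook_saddle below 0.014 m and value of joint hook between 0.015 and 0.075 m and velocity of joint hook between -0.015 and 0.015 m/s and height (world z) of carrier above 0.03 m and angle between carrier's own z axis and vertical below 0.15 rad and linear speed of carrier below 0.05 m/s and z of canister in the frame of carrier between -0.005 and 0.02 m); the robot touches nothing.
It fails at once if the pointer drops or jumps faster than 0.06 m/s (load let fall on the hook, or let go while the hand still carries or presses it by more than about 0.5 N) (velocity of joint hook above 0.06 m/s or velocity of joint hook below -0.06 m/s).
It fails at once if the pointer is pulled past the red ring at the end of the scale (value of joint hook above 0.082 m).
It fails at once if the carrier is forced against the hook or the stand (over 15 N) (contact force between carrier and stand above 15 N).
It fails at once if the robot pushes the stand or the balance (over 8 N) (contact force between the arm and stand above 8 N).
It fails at once if a bystander is shifted by more than 25 mm (distance of any of tip_box, tube_rack, reagent_bottle, buffer_jar, pipette, spare_cap, marker from where it was at the start of the episode above 0.025 m).
It also fails if it takes over 72 s, if anything falls off the work surface, if the arm or the gripper's body presses on something with over 40 N, if the wrist force passes 120 N, or if a joint passes its speed limit or range.

## Working session

There is one attempt and no reset: what is moved stays moved. The work goes in short steps, Python scripts to look and compute and a shell command to move; the robot and the scene stay as the last step left them, time stands still between calls to the robot, and variables do not carry over. Pictures are saved under pics/ and viewed, and the job is handed in when it is done.

```bash
ls; mkdir -p pics
python3 - <<'E'
from bench import status,cams,ctrl
import cv2
print(status.get_obs()); print(ctrl.grip_point_offset)
for n in ["side","top","wrist"]:
    im=cams.camera(n); cv2.imwrite(f"pics/{n}0.png",im[:,:,::-1]); print(n,cams.camera_info(n))
E
```

```text
pics
{'time_s': 0.0, 'q': array([-1.33029223e+00,  1.81525445e-01,  1.60799479e+00,  1.87047148e-05,
        1.35379562e+00, -2.06323683e-01]), 'dq': array([-0.00137889,  0.00129548, -0.00049426, -0.00064432,  0.00064818,
        0.0010681 ]), 'joint_efforts': array([ 3.31126948e-04, -4.44866216e+01, -3.51335013e+01, -3.16581563e-04,
        9.11179843e-03,  2.68685426e-05]), 'eef_pos': array([ 0.24833844, -0.51800569,  0.23039931]), 'eef_rot': array([-8.61632418e-04,  9.75146837e-01,  2.21557900e-01, -5.59429434e-06]), 'wrist_force': array([ 0.51498584, -0.77508733, -1.67485107]), 'torque': array([ 0.02379479, -0.00766261,  0.03884049]), 'opening': 1.0007179133564246}
-0.0187
side {'fovy': 49.712889376878806, 'cx': 261.22705189652123, 'cy': 191.33409725833545, 'world_from_camera': array([[-0.92968358, -0.26872304,  0.25194515,  0.07542746],
       [-0.36830197,  0.66606571, -0.64862172,  1.00239657],
       [ 0.00648758, -0.69580486, -0.71820158,  1.44767699],
       [ 0.        ,  0.        ,  0.        ,  1.        ]])}
top {'fovy': 43.21748613873847, 'cx': 260.8670354396313, 'cy': 185.71981356524103, 'world_from_camera': array([[ 0.02533568, -0.99088252,  0.13232514,  0.29012253],
       [-0.99943249, -0.02804596, -0.01865824, -0.08327719],
       [ 0.02219931, -0.13177732, -0.99103074,  1.86626922],
       [ 0.        ,  0.        ,  0.        ,  1.        ]])}
wrist {'fovy': 64.06157903328247, 'cx': 254.8984854392174, 'cy': 194.8638240218201, 'mount': array([[-8.10065374e-04, -9.65724093e-01, -2.59569491e-01,
         6.53264070e-02],
       [ 9.99999146e-01, -1.04857744e-03,  7.80414577e-04,
        -7.72982369e-04],
       [-1.02584387e-03, -2.59568637e-01,  9.65724117e-01,
        -1.42484217e-01],
       [ 0.00000000e+00,  0.00000000e+00,  0.00000000e+00,
         1.00000000e+00]])}
```

View pics/side0.png

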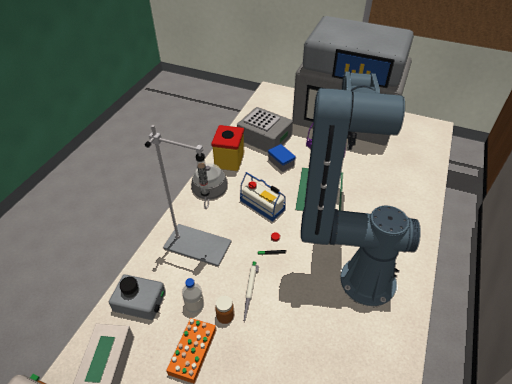

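View pics/top0.png

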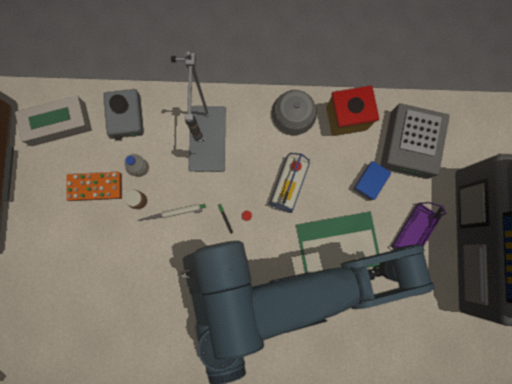

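View pics/wrist0.png

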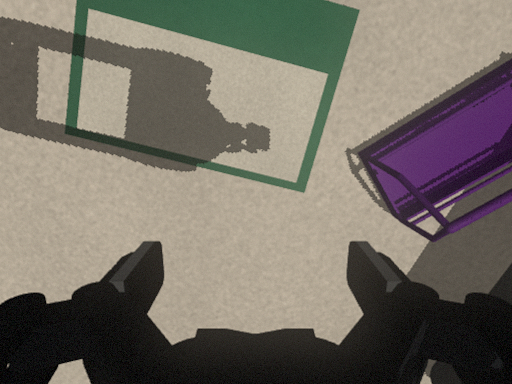

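The blue carrier with the white canister and red cap is at top px (291,182) and side px (262,197). Possible mix-ups are the purple carrier at top (417,228), the blue box at top (372,180) and the red-capped yellow container at top (355,108). Next I'll take close crops.

Run:
```python
import cv2
t=cv2.imread("pics/top0.png"); s=cv2.imread("pics/side0.png")
cv2.imwrite("pics/c1.png",cv2.resize(t[140:225,255:325],None,fx=7,fy=7,interpolation=cv2.INTER_CUBIC))
cv2.imwrite("pics/c2.png",cv2.resize(s[165:225,230:295],None,fx=9,fy=9,interpolation=cv2.INTER_CUBIC))
cv2.imwrite("pics/c3.png",cv2.resize(t[40:185,160:240],None,fx=4,fy=4,interpolation=cv2.INTER_CUBIC))
cv2.imwrite("pics/c4.png",cv2.resize(s[120:270,140:240],None,fx=4,fy=4,interpolation=cv2.INTER_CUBIC))
```

```text
(no output)
```

View pics/c1.png

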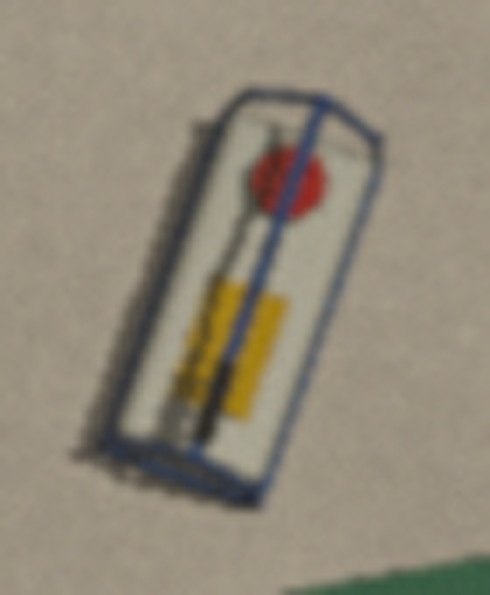

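View pics/c2.png

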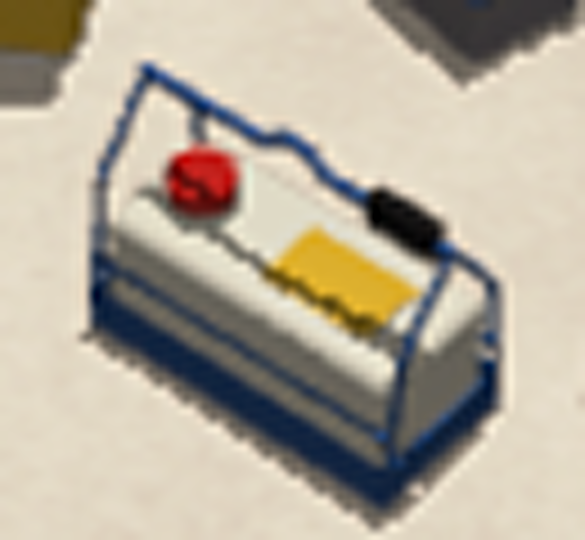

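View pics/c3.png

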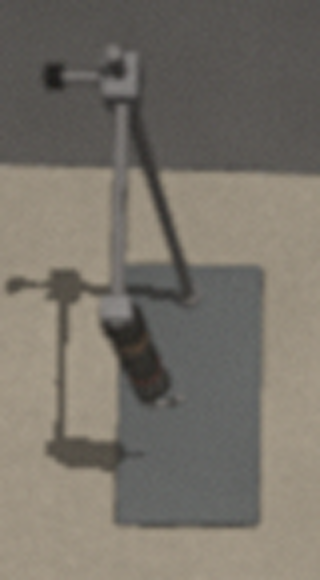

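View pics/c4.png

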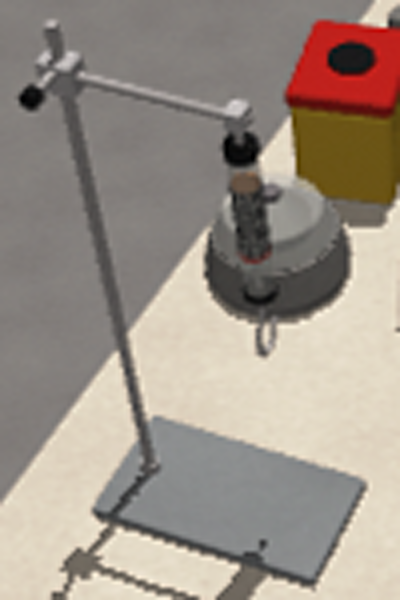

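```bash
cat > h.py <<'E'
import numpy as np, cv2
from bench import status,cams,ctrl
from scipy.spatial.transform import Rotation as R
def ray(n,u,v,T=None):
    i=cams.camera_info(n); f=192/np.tan(np.radians(i['fovy'])/2)
    d=np.array([(u-i['cx'])/f,(v-i['cy'])/f,1]); 
    W=i['world_from_camera'] if n!='wrist' else toolT()@i['mount']
    return W[:3,3],W[:3,:3]@d
def toolT():
    o=status.get_obs(); T=np.eye(4); q=o['eef_rot']; T[:3,:3]=R.from_quat(np.r_[q[1:],q[0]]).as_matrix(); T[:3,3]=o['eef_pos']; return T
def onz(n,u,v,z):
    p,d=ray(n,u,v); return p+d*(z-p[2])/d[2]
def tri(a,b):
    (p,d),(q,e)=ray(*a),ray(*b); A=np.c_[d,-e]; s=np.linalg.lstsq(A,q-p,rcond=None)[0]
    x,y=p+d*s[0],q+e*s[1]; return (x+y)/2,np.linalg.norm(x-y)
def proj(n,P):
    i=cams.camera_info(n); f=192/np.tan(np.radians(i['fovy'])/2)
    W=i['world_from_camera'] if n!='wrist' else toolT()@i['mount']
    c=np.linalg.inv(W)@np.r_[P,1]; return np.array([i['cx']+f*c[0]/c[2],i['cy']+f*c[1]/c[2]])
E
python3 - <<'E'
from h import *
np.set_printoptions(precision=4,suppress=True)
t=lambda x,y:(x/7+255-.43,y/7+140-.43); s=lambda x,y:(x/9+230-.44,y/9+165-.44)
print("grip",tri(("top",*t(215,400)),("side",*s(403,220))), onz("top",*t(215,400),.15),onz("side",*s(403,220),.15))
print("far",tri(("top",*t(322,100)),("side",*s(147,72))), onz("top",*t(322,100),.15))
print("near",onz("top",*t(195,450),.15))
c=lambda x,y:(x/4+160-.4,y/4+40-.4); d=lambda x,y:(x/4+140-.4,y/4+120-.4)
P=[onz("top",*c(*p),.016) for p in [(120,265),(262,268),(258,524),(115,522)]]
print("base top",np.array(P), np.mean(P,0))
P2=[onz("side",*d(*p),.016) for p in [(155,418),(366,484),(318,583),(94,512)]]
print("base side",np.array(P2), np.mean(P2,0))
print("rod base",onz("top",*c(190,300),.016),onz("side",*d(150,467),.016))
print("rod top",tri(("top",*c(113,62)),("side",*d(53,25))))
print("hook low side",onz("side",*d(262,352),.272), "hook tip top",onz("top",*c(178,402),.29))
print("armend",tri(("top",*c(117,305)),("side",*d(238,107))))
E
```

```text
grip (array([ 0.4822, -0.2036,  0.1508]), np.float64(0.000206823316942939)) [ 0.4822 -0.2037  0.15  ] [ 0.4826 -0.2043  0.15  ]
far (array([ 0.64  , -0.2561,  0.148 ]), np.float64(0.00043867459183995883)) [ 0.6394 -0.256   0.15  ]
near [ 0.4564 -0.194   0.15  ]
base top [[0.8454 0.1696 0.016 ]
 [0.8468 0.0304 0.016 ]
 [0.592  0.0253 0.016 ]
 [0.59   0.163  0.016 ]] [0.7186 0.0971 0.016 ]
base side [[0.8455 0.0369 0.016 ]
 [0.5892 0.0329 0.016 ]
 [0.5822 0.1665 0.016 ]
 [0.8413 0.1742 0.016 ]] [0.7146 0.1026 0.016 ]
rod base [0.8123 0.0997 0.016 ] [0.8163 0.0993 0.016 ]
rod top (array([0.8104, 0.1002, 0.6106]), np.float64(0.004495997425142547))
hook low side [0.654  0.1005 0.272 ] hook tip top [0.6477 0.079  0.29  ]
armend (array([0.65  , 0.0944, 0.5697]), np.float64(0.001854740676653178))
```

```bash
cat > plan.py <<'E'
from h import *
np.set_printoptions(precision=3,suppress=True)
def pose(g,yaw,tilt):
    "tool pose with grasp point g, carrier yaw (deg), lean towards -x of carrier; camera on the -x side"
    a=np.radians(tilt);c=np.array([np.cos(np.radians(yaw)),np.sin(np.radians(yaw)),0]);k=np.array([0,0,1.])
    z=np.sin(a)*c-np.cos(a)*k; x=-np.cos(a)*c-np.sin(a)*k; y=np.cross(z,x)
    T=np.eye(4);T[:3,:3]=np.c_[x,y,z];T[:3,3]=np.array(g)-ctrl.grip_point_offset*z; return T
def go(T,lbl=""):
    A=toolT(); D=np.linalg.inv(A)@T
    print(lbl,"lin cm",D[:3,3]*100,"rot deg",np.degrees(R.from_matrix(D[:3,:3]).as_rotvec()))
G=np.array([.4879,-.2055,.150]); YAW=-18.5; TILT=25
E
python3 - <<'E'
from plan import *
go(pose(G+[0,0,.12],YAW,0),"above")
print([(0.2483+.0*i) for i in []])
E
python3 -m handwheel '[{"grip":6,"linear":[0,0,-8],"rotation":[0,0,-84]},{"grip":6,"linear":[0,0,-8],"rotation":[0,0,-84]},{"grip":6,"linear":[0,0,-8],"rotation":[0,0,-84]},{"grip":6,"linear":[0,0,-8],"rotation":[0,0,-84]},{"grip":6,"linear":[0,0,-8],"rotation":[0,0,-84]},{"grip":6,"linear":[0,0,-8],"rotation":[0,0,-84]},{"grip":6,"linear":[0,0,-8],"rotation":[0,0,-84]},{"grip":6,"linear":[0,0,-8],"rotation":[0,0,-84]},{"grip":6,"linear":[0,0,-8],"rotation":[0,0,-84]},{"grip":6,"linear":[0,0,-8],"rotation":[0,0,-84]},{"grip":6,"linear":[0,0,-8],"rotation":[0,0,-84]},{"grip":6,"linear":[0,0,-8],"rotation":[0,0,-84]}]'
python3 - <<'E'
from plan import *
print(status.get_obs()['q'])
go(pose(G+[0,0,.14],YAW,0),"above")
E
```

```text
above lin cm [ 35.113 -17.848  -2.037] rot deg [  -0.017   -0.097 -135.901]
[]
time_s: 1.15
eef_pos: [0.2484, -0.5183, 0.3108]
eef_rot: [-0.0, 0.574, 0.819, 0.0]
wrist_force: [0.3, 0.1, -0.1]
opening: 0.701
[-1.33   0.126  1.509  0.     1.507 -1.679]
above lin cm [21.226 33.19   3.977] rot deg [  0.028  -0.043 -51.541]
```

```bash
python3 -m handwheel '[{"grip":6,"linear":[4,6,0],"rotation":[0,0,-7]},{"grip":6,"linear":[6,9,0],"rotation":[0,0,-14]},{"grip":6,"linear":[8,12,0],"rotation":[0,0,-20]},{"grip":6,"linear":[10,16,0],"rotation":[0,0,-26]},{"grip":6,"linear":[12,19,0],"rotation":[0,0,-32]},{"grip":6,"linear":[14,22,0],"rotation":[0,0,-38]},{"grip":6,"linear":[16,25,0],"rotation":[0,0,-44]},{"grip":6,"linear":[18,28,0],"rotation":[0,0,-50]},{"grip":6,"linear":[20,31,0],"rotation":[0,0,-51.5]},{"grip":6,"linear":[21.2,33.2,0],"rotation":[0,0,-51.5]},{"grip":6,"linear":[21.2,33.2,0],"rotation":[0,0,-51.5]},{"grip":6,"linear":[21.2,33.2,0],"rotation":[0,0,-51.5]}]'
python3 - <<'E'
from plan import *
print(status.get_obs()['q'])
cv2.imwrite("pics/w1.png",cams.camera("wrist")[:,:,::-1])
go(pose(G-.08*pose(G,YAW,TILT)[:3,2],YAW,TILT),"pre")
go(pose(G,YAW,TILT),"grasp")
for P in (G,[.4822,-.2036,.15],[.640,-.2561,.15],[.5486,-.2258,.16]): print(proj("wrist",np.array(P)))
E
```

```text
time_s: 2.15
eef_pos: [0.4905, -0.2063, 0.3109]
eef_rot: [-0.0, 0.163, 0.987, 0.0]
wrist_force: [0.8, 0.2, -0.2]
opening: 0.7
[-0.621  0.027  1.614 -0.     1.501 -1.865]
pre lin cm [ 2.833  0.091 10.538] rot deg [ -0.09  -25.05   -0.322]
grasp lin cm [-0.554  0.113 17.786] rot deg [ -0.09  -25.05   -0.322]
[255.832 177.664]
[255.79  171.798]
[256.886 314.849]
[256.224 240.455]
```

View pics/w1.png

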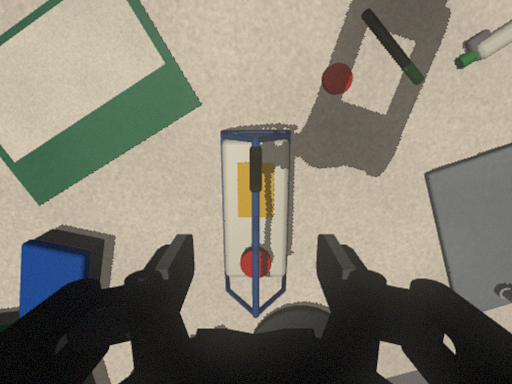

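The wrist view shows the carrier centred, with the black sleeve at (255,169) against a predicted (256,172). The far bar end is at (256,316) against (257,315), so the measurements agree. Next I'll tilt and approach.

```bash
python3 -m handwheel '[{"grip":6,"linear":[0.7,0,2],"rotation":[0,-6,0]},{"grip":6,"linear":[1.4,0,5],"rotation":[0,-12,0]},{"grip":6,"linear":[2.1,0,8],"rotation":[0,-18,0]},{"grip":6,"linear":[2.8,0.1,10.5],"rotation":[0,-25,-0.3]},{"grip":6,"linear":[2.0,0.1,12.2],"rotation":[-0.1,-25,-0.3]},{"grip":6,"linear":[1.1,0.1,14.1],"rotation":[-0.1,-25,-0.3]},{"grip":6,"linear":[0.3,0.1,15.9],"rotation":[-0.1,-25,-0.3]},{"grip":6,"linear":[-0.2,0.1,17.0],"rotation":[-0.1,-25,-0.3]},{"grip":6,"linear":[-0.5,0.1,17.7],"rotation":[-0.1,-25,-0.3]},{"grip":6,"linear":[-0.55,0.1,17.8],"rotation":[-0.1,-25,-0.3]},{"grip":6,"linear":[-0.55,0.1,17.8],"rotation":[-0.1,-25,-0.3]}]'
python3 - <<'E'
from plan import *
cv2.imwrite("pics/w2.png",cams.camera("wrist")[:,:,::-1])
s=cams.camera("side")[:,:,::-1];cv2.imwrite("pics/s2.png",cv2.resize(s[110:240,180:340],None,fx=4,fy=4,interpolation=cv2.INTER_CUBIC))
go(pose(G,YAW,TILT),"grasp"); print(status.get_obs()['wrist_force'])
E
```

```text
time_s: 3.12
eef_pos: [0.4951, -0.209, 0.133]
eef_rot: [0.213, 0.158, 0.963, -0.035]
wrist_force: [-0.4, 0.2, 0.7]
opening: 0.7
grasp lin cm [0.098 0.082 0.067] rot deg [-0.049  0.05  -0.111]
[-0.757  0.717 -0.43 ]
```

View pics/w2.png

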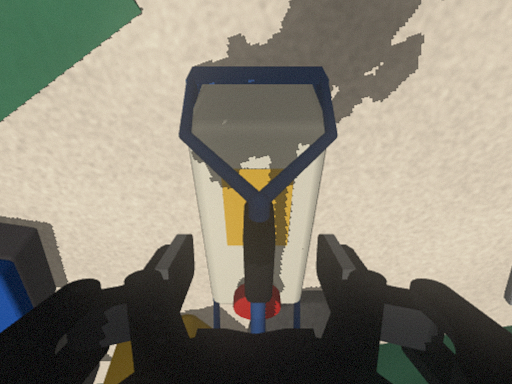

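View pics/s2.png

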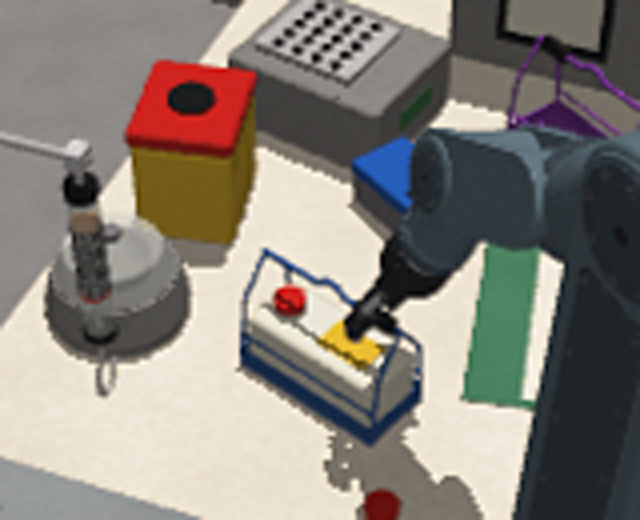

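The sleeve lies between the fingers at px (258,250), about 0.8 mm off centre. I'll correct that, then close.

```bash
python3 -m handwheel '[{"grip":6,"linear":[0.1,0.08,0.07],"rotation":[0,0,0]},{"grip":4,"linear":[0.1,0.08,0.07],"rotation":[0,0,0]},{"grip":3,"linear":[0.1,0.08,0.07],"rotation":[0,0,0]},{"grip":2,"linear":[0.1,0.08,0.07],"rotation":[0,0,0]},{"grip":1,"linear":[0.1,0.08,0.07],"rotation":[0,0,0]},{"grip":0,"linear":[0.1,0.08,0.07],"rotation":[0,0,0]},{"grip":0,"linear":[0.1,0.08,0.07],"rotation":[0,0,0]},{"grip":0,"linear":[0.1,0.08,0.07],"rotation":[0,0,0]},{"grip":0,"linear":[0.1,0.08,0.07],"rotation":[0,0,0]},{"grip":0,"linear":[0.1,0.08,0.07],"rotation":[0,0,0]}]'
python3 - <<'E'
from plan import *
o=status.get_obs();print(o['wrist_force'],o['torque'],o['opening'])
cv2.imwrite("pics/w3.png",cams.camera("wrist")[:,:,::-1])
go(pose(G+[0,0,.01],YAW,TILT),"lift1")
E
```

```text
time_s: 4.05
eef_pos: [0.4954, -0.2075, 0.1326]
eef_rot: [0.214, 0.158, 0.963, -0.035]
wrist_force: [-4.5, 0.6, 5.8]
opening: 0.137
[-4.515  0.632  5.835] [ 0.064  0.445 -0.098] 0.137230983121198
lift1 lin cm [-0.457 -0.046 -0.946] rot deg [-0.023  0.022 -0.081]
```

View pics/w3.png

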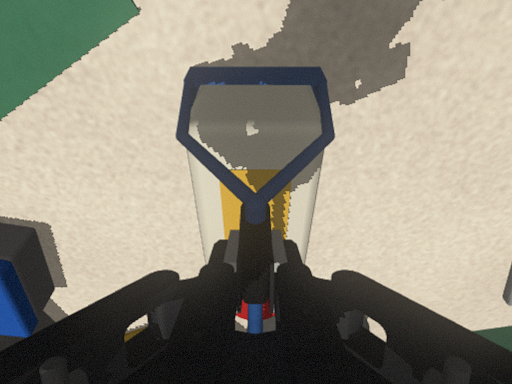

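```bash
python3 -m handwheel '[{"grip":0,"linear":[-0.1,0,-0.2],"rotation":[0,0,0]},{"grip":0,"linear":[-0.2,0,-0.4],"rotation":[0,0,0]},{"grip":0,"linear":[-0.4,0,-0.9],"rotation":[0,0,0]},{"grip":0,"linear":[-0.7,0,-1.5],"rotation":[0,0,0]},{"grip":0,"linear":[-1.0,0,-2.1],"rotation":[0,0,0]},{"grip":0,"linear":[-1.4,0,-3.0],"rotation":[0,0,0]},{"grip":0,"linear":[-1.8,0,-3.9],"rotation":[0,0,0]},{"grip":0,"linear":[-2.2,0,-4.7],"rotation":[0,0,0]},{"grip":0,"linear":[-2.6,0,-5.5],"rotation":[0,0,0]},{"grip":0,"linear":[-2.8,0,-6.0],"rotation":[0,0,0]},{"grip":0,"linear":[-2.8,0,-6.0],"rotation":[0,0,0]},{"grip":0,"linear":[-2.8,0,-6.0],"rotation":[0,0,0]}]'
python3 - <<'E'
from plan import *
o=status.get_obs();print(o['wrist_force'],o['torque'],o['opening'])
cv2.imwrite("pics/w4.png",cams.camera("wrist")[:,:,::-1])
s=cams.camera("side")[:,:,::-1];cv2.imwrite("pics/s4.png",cv2.resize(s[110:240,180:340],None,fx=4,fy=4,interpolation=cv2.INTER_CUBIC))
print(status.get_obs()['wrist_force'])
E
```

```text
time_s: 5.1
eef_pos: [0.4954, -0.2075, 0.1989]
eef_rot: [0.214, 0.158, 0.963, -0.035]
wrist_force: [1.2, 0.1, -3.4]
opening: 0.134
[ 1.164  0.109 -3.365] [ 0.206  0.629 -0.023] 0.1337034917437211
[-0.807  0.565 -3.5  ]
```

View pics/w4.png

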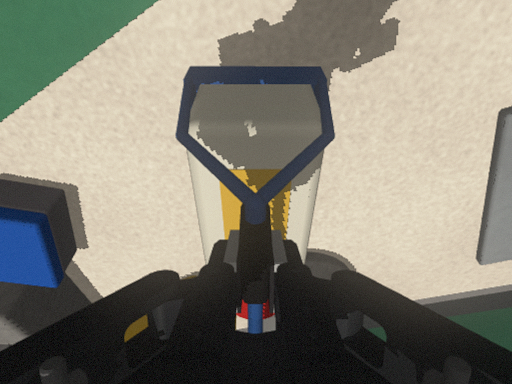

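View pics/s4.png

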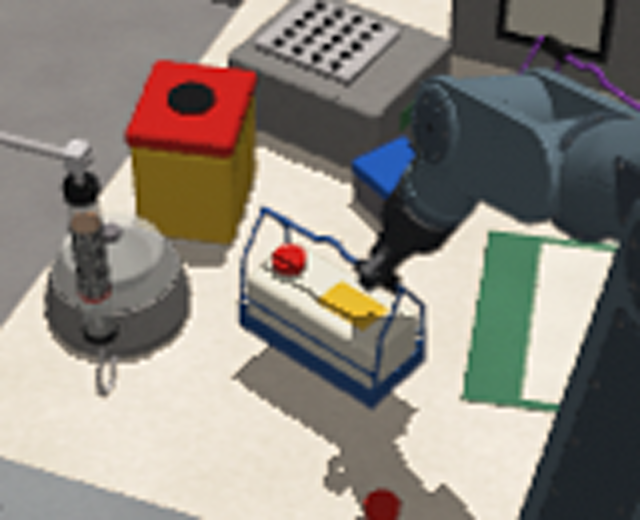

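The carrier is level and lifted, with the grip view unchanged so there is no slip. The weight is about 3.4 N, so I expect the pointer near 32 mm. Now the approach waypoint.

```bash
cat >> plan.py <<'E'
H=np.array([.649,.098,.275]); SY=1.0
def eyeT(off,tilt=TILT):
    c,s=np.cos(np.radians(SY)),np.sin(np.radians(SY)); Rz=np.array([[c,-s,0],[s,c,0],[0,0,1]])
    e=H+Rz@np.array(off); return pose(e-Rz@[.064,0,.006],SY,tilt)
E
python3 - <<'E'
from plan import *
T=eyeT([0,-.09,.034]); go(T,"wp1"); print(T[:3,3])
A=toolT(); P=A.copy(); P[2,3]=T[2,3]; go(P,"up")
E
```

```text
wp1 lin cm [-6.076 23.477 -6.88 ] rot deg [ -8.217  -0.05  -17.779]
[0.594 0.007 0.286]
up lin cm [-3.721  0.009 -8.001] rot deg [0. 0. 0.]
```

```bash
python3 -m handwheel '[{"grip":0,"linear":[-0.3,0,-0.7],"rotation":[0,0,0]},{"grip":0,"linear":[-0.9,0,-2.0],"rotation":[0,0,0]},{"grip":0,"linear":[-1.7,0,-3.6],"rotation":[0,0,0]},{"grip":0,"linear":[-2.4,0,-5.2],"rotation":[0,0,0]},{"grip":0,"linear":[-3.1,0,-6.7],"rotation":[0,0,0]},{"grip":0,"linear":[-3.6,0,-7.8],"rotation":[0,0,0]},{"grip":0,"linear":[-3.7,0.3,-8.0],"rotation":[0,0,0]},{"grip":0,"linear":[-3.8,1.3,-8.0],"rotation":[-0.4,0,-0.9]},{"grip":0,"linear":[-4.0,3,-7.9],"rotation":[-1.0,0,-2.2]},{"grip":0,"linear":[-4.2,5,-7.8],"rotation":[-1.7,0,-3.7]},{"grip":0,"linear":[-4.4,7,-7.7],"rotation":[-2.5,0,-5.4]},{"grip":0,"linear":[-4.6,9,-7.6],"rotation":[-3.3,0,-7.1]}]'
python3 - <<'E'
from plan import *
T=eyeT([0,-.09,.034]); go(T,"wp1")
E
```

```text
time_s: 6.2
eef_pos: [0.5327, -0.1232, 0.2849]
eef_rot: [0.214, 0.091, 0.972, -0.019]
wrist_force: [0.6, -0.2, -4.3]
opening: 0.13
wp1 lin cm [-3.367 13.939  1.46 ] rot deg [ -4.81   -0.147 -10.581]
```

```bash
python3 -m handwheel '[{"grip":0,"linear":[-0.5,2,0.2],"rotation":[-0.7,0,-1.5]},{"grip":0,"linear":[-1.0,4,0.4],"rotation":[-1.4,0,-3.0]},{"grip":0,"linear":[-1.5,6,0.6],"rotation":[-2.1,0,-4.6]},{"grip":0,"linear":[-1.9,8,0.8],"rotation":[-2.8,0,-6.1]},{"grip":0,"linear":[-2.4,10,1.0],"rotation":[-3.4,0,-7.6]},{"grip":0,"linear":[-2.9,12,1.3],"rotation":[-4.1,0,-9.1]},{"grip":0,"linear":[-3.2,13.2,1.4],"rotation":[-4.6,-0.1,-10.1]},{"grip":0,"linear":[-3.35,13.8,1.46],"rotation":[-4.8,-0.1,-10.6]},{"grip":0,"linear":[-3.37,13.94,1.46],"rotation":[-4.8,-0.1,-10.6]},{"grip":0,"linear":[-3.37,13.94,1.46],"rotation":[-4.8,-0.1,-10.6]},{"grip":0,"linear":[-3.37,13.94,1.46],"rotation":[-4.8,-0.1,-10.6]}]'
python3 - <<'E'
from plan import *
T=eyeT([0,-.09,.034]); go(T,"wp1"); print(status.get_obs()['wrist_force'])
for n,c in (("top",(110,200,160,300)),("side",(120,245,140,300)),("wrist",(0,384,0,512))):
    s=cams.camera(n)[:,:,::-1]; cv2.imwrite(f"pics/{n}5.png",s)
    if n!="wrist": a,b,e,f=c; cv2.imwrite(f"pics/{n}5c.png",cv2.resize(s[a:b,e:f],None,fx=5,fy=5,interpolation=cv2.INTER_CUBIC))
c=np.cos(np.radians(1));s=np.sin(np.radians(1))
E=H+[0.0016,-.09,.034]
print("pred eye",proj("top",E),proj("side",E),"far end",proj("top",E+[.098,.0017,-.006]),proj("side",E+[.098,.0017,-.006]))
print("hook saddle",proj("top",H),proj("side",H))
E
```

```text
time_s: 7.12
eef_pos: [0.5948, 0.0044, 0.2876]
eef_rot: [0.217, -0.007, 0.976, 0.0]
wrist_force: [-0.8, -0.4, -4.4]
opening: 0.127
wp1 lin cm [0.091 0.267 0.123] rot deg [-0.188  0.057 -0.095]
[-0.8   -0.447 -4.376]
pred eye [225.286 138.587] [215.887 184.993] far end [225.9   110.096] [193.405 179.773]
hook saddle [198.851 140.571] [206.499 206.991]
```

View pics/top5c.png

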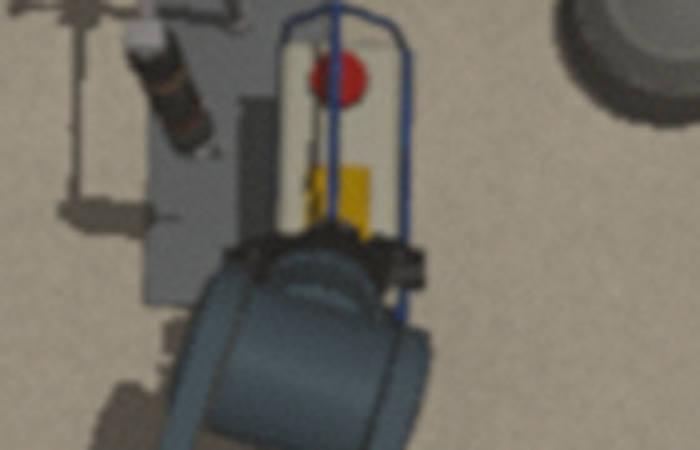

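View pics/side5c.png

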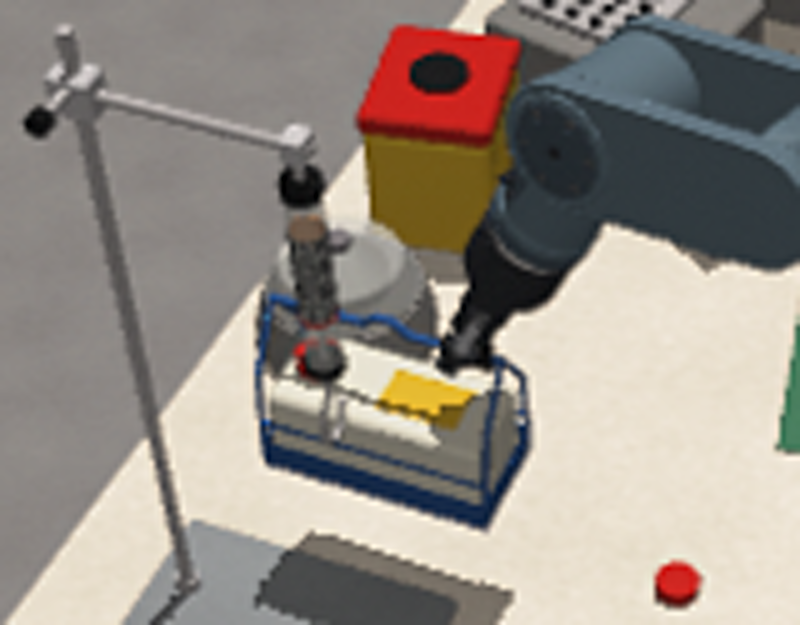

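View pics/wrist5.png

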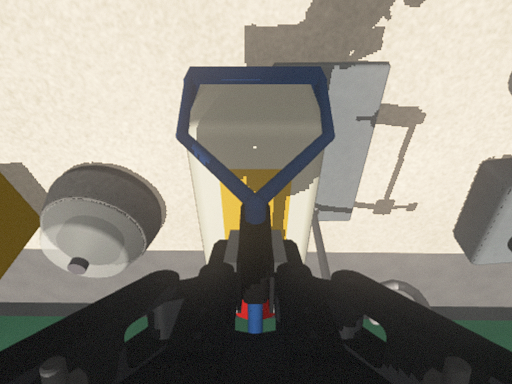

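The carrier eye and far end fall within 1 px of prediction in both views, at side (215,183) and top (226.6,110.6). Next I'll verify the hook pixels more closely.

Run:
```python
from plan import *
for l,o in (("tip",[0,-.018,.020]),("saddle",[0,0,0]),("bottom",[0,0,-.006]),("back28",[0,.014,.028]),("capbottom",[0,0,.074])):
    P=H+np.array(o); print(l,proj("top",P),proj("side",P))
t=cv2.imread("pics/top5.png")[130:150,190:215]; s=cv2.imread("pics/side5.png")[185:215,195:220]
cv2.imwrite("pics/z.png",np.hstack([cv2.resize(t,(600,480),interpolation=cv2.INTER_NEAREST)[:, :400],cv2.resize(s,(400,480),interpolation=cv2.INTER_NEAREST)]))
```

```text
tip [203.675 139.377] [208.189 200.182]
saddle [198.851 140.571] [206.499 206.991]
bottom [199.038 140.971] [206.638 208.045]
back28 [193.692 138.535] [204.129 204.56 ]
capbottom [196.427 135.378] [204.716 193.5  ]
```

View pics/z.png

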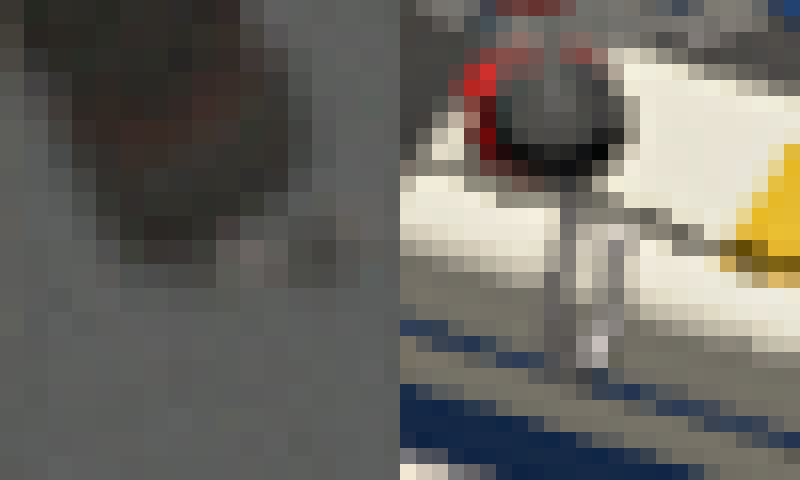

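Run:
```python
from plan import *
go(eyeT([0,-.035,.033]),"y-35"); go(eyeT([0,0,.033]),"over");
```

```text
y-35 lin cm [0.174 5.793 0.221] rot deg [-0.198  0.097 -0.124]
over lin cm [0.182 9.293 0.209] rot deg [-0.198  0.097 -0.124]
```

```bash
python3 -m handwheel '[{"grip":0,"linear":[0.1,0.5,0.1],"rotation":[0,0,0]},{"grip":0,"linear":[0.17,1.3,0.2],"rotation":[-0.2,0.1,-0.1]},{"grip":0,"linear":[0.17,2.2,0.2],"rotation":[-0.2,0.1,-0.1]},{"grip":0,"linear":[0.17,3.1,0.2],"rotation":[-0.2,0.1,-0.1]},{"grip":0,"linear":[0.17,4.0,0.2],"rotation":[-0.2,0.1,-0.1]},{"grip":0,"linear":[0.17,4.8,0.2],"rotation":[-0.2,0.1,-0.1]},{"grip":0,"linear":[0.17,5.4,0.2],"rotation":[-0.2,0.1,-0.1]},{"grip":0,"linear":[0.17,5.7,0.2],"rotation":[-0.2,0.1,-0.1]},{"grip":0,"linear":[0.17,5.8,0.2],"rotation":[-0.2,0.1,-0.1]},{"grip":0,"linear":[0.17,5.8,0.2],"rotation":[-0.2,0.1,-0.1]}]'
python3 - <<'E'
from plan import *
go(eyeT([0,-.035,.033]),"y-35"); go(eyeT([0,0,.033]),"over"); print(status.get_obs()['wrist_force'])
for n,c in (("top",(110,200,160,300)),("side",(150,240,160,260))):
    s=cams.camera(n)[:,:,::-1]; cv2.imwrite(f"pics/{n}6.png",s)
    a,b,e,f=c; cv2.imwrite(f"pics/{n}6c.png",cv2.resize(s[a:b,e:f],None,fx=5 if n=="top" else 7,fy=5 if n=="top" else 6.6,interpolation=cv2.INTER_CUBIC))
E
```

```text
time_s: 8.1
eef_pos: [0.5936, 0.0632, 0.2852]
eef_rot: [0.216, -0.009, 0.976, 0.002]
wrist_force: [0.3, -0.5, -4.3]
opening: 0.129
y-35 lin cm [ 0.014 -0.122  0.012] rot deg [ 0.051 -0.008  0.073]
over lin cm [0.01  3.378 0.015] rot deg [ 0.051 -0.008  0.073]
[ 0.328 -0.492 -4.301]
```

View pics/top6c.png

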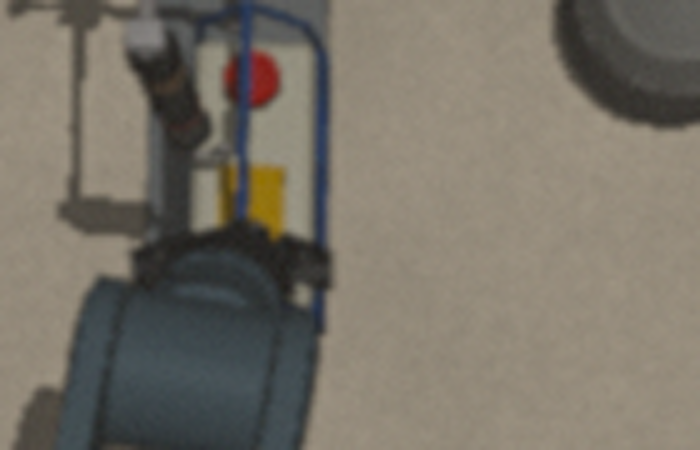

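View pics/side6c.png

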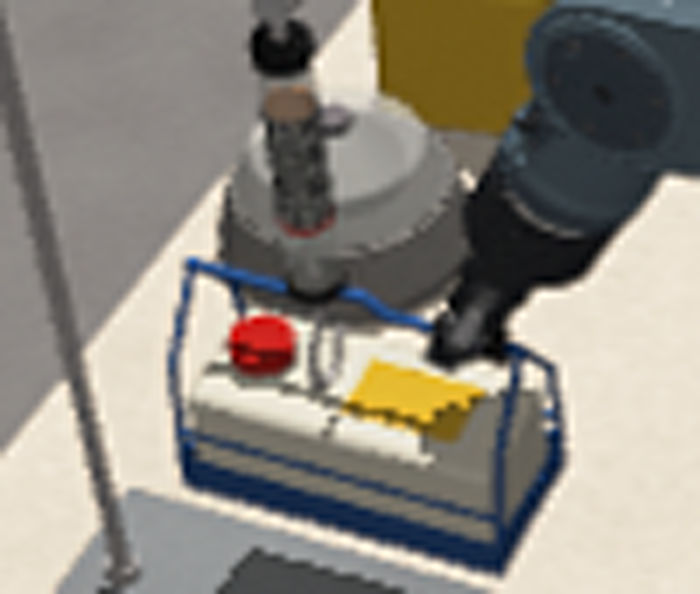

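Run:
```python
from plan import *
s=cv2.imread("pics/side6.png")[183:215,190:230];t=cv2.imread("pics/top6.png")[125:150,190:220]
cv2.imwrite("pics/z6.png",cv2.resize(s,None,fx=18,fy=18,interpolation=cv2.INTER_NEAREST))
cv2.imwrite("pics/zt6.png",cv2.resize(t,None,fx=20,fy=20,interpolation=cv2.INTER_NEAREST))
E=H+[.0006,-.0338,.033]
for o in (-.02,-.007,.007,.02): print(o,proj("side",E+[o,0,-.002 if abs(o)>.01 else .008]), proj("top",E+[o,0,.004]))
for l,o in (("tip",[0,-.018,.020]),("saddle",[0,0,0]),("bottom",[0,0,-.006])): P=H+np.array(o); print(l,proj("side",P),proj("side",P+[.005,0,0]))
```

```text
-0.02 [214.427 196.769] [207.786 144.154]
-0.007 [211.125 194.014] [207.945 140.258]
0.007 [207.797 193.013] [208.115 136.072]
0.02 [204.96  193.912] [208.273 132.193]
tip [208.189 200.182] [207.006 199.82 ]
saddle [206.499 206.991] [205.319 206.624]
bottom [206.638 208.045] [205.462 207.678]
```

View pics/z6.png

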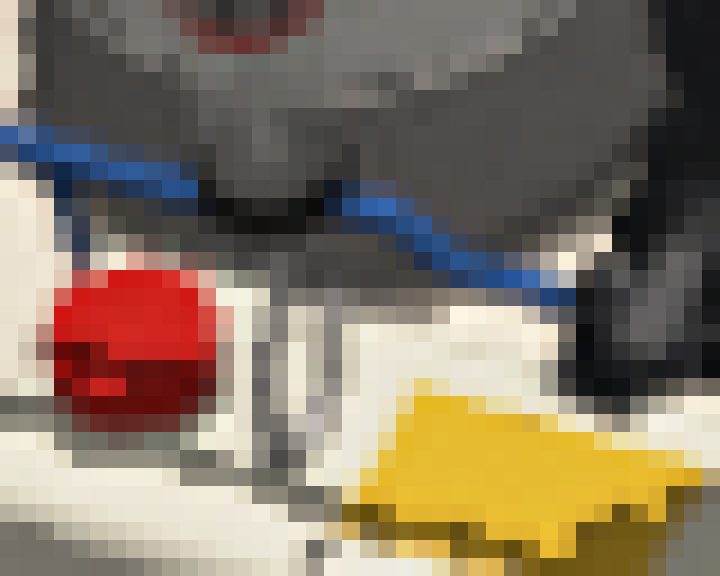

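View pics/zt6.png

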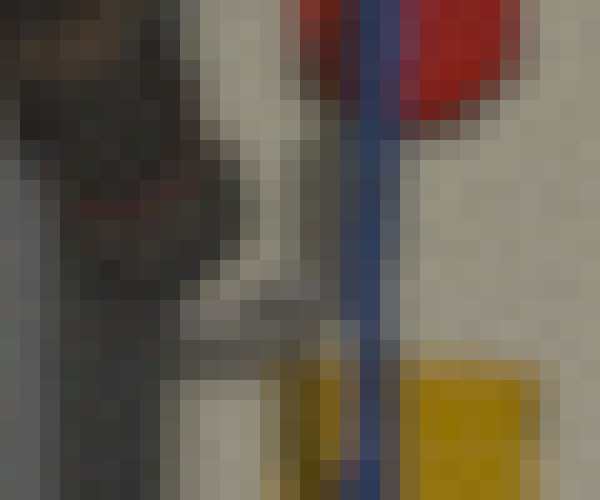

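Hook arms at side u=204.4 and 208.0 match the predicted 204.1 and 208.2, so the hook position holds. The slanting wire leaves little room at 33 mm, so I'll cross at 29 mm above the saddle and stop 2 mm short.

Run:
```python
from plan import *
go(eyeT([0,-.035,.029]),"down"); go(eyeT([0,-.002,.029]),"over");
```

```text
down lin cm [ 0.188 -0.063  0.375] rot deg [ 0.027 -0.004  0.034]
over lin cm [0.186 3.237 0.376] rot deg [ 0.027 -0.004  0.034]
```

```bash
python3 -m handwheel '[{"grip":0,"linear":[0.1,0,0.2],"rotation":[0,0,0]},{"grip":0,"linear":[0.18,0.2,0.37],"rotation":[0,0,0]},{"grip":0,"linear":[0.18,0.6,0.37],"rotation":[0,0,0]},{"grip":0,"linear":[0.18,1.1,0.37],"rotation":[0,0,0]},{"grip":0,"linear":[0.18,1.6,0.37],"rotation":[0,0,0]},{"grip":0,"linear":[0.18,2.1,0.37],"rotation":[0,0,0]},{"grip":0,"linear":[0.18,2.6,0.37],"rotation":[0,0,0]},{"grip":0,"linear":[0.18,3.0,0.37],"rotation":[0,0,0]},{"grip":0,"linear":[0.18,3.2,0.37],"rotation":[0,0,0]},{"grip":0,"linear":[0.18,3.2,0.37],"rotation":[0,0,0]},{"grip":0,"linear":[0.18,3.2,0.37],"rotation":[0,0,0]}]'
python3 - <<'E'
from plan import *
go(eyeT([0,-.001,.029]),"over");go(eyeT([0,-.001,.009]),"down2");  print(status.get_obs()['wrist_force'])
s=cams.camera("side")[:,:,::-1]; cv2.imwrite("pics/z7.png",cv2.resize(s[150:240,160:260],None,fx=7.8,fy=6.6,interpolation=cv2.INTER_CUBIC))
s=cams.camera("top")[:,:,::-1]; cv2.imwrite("pics/zt7.png",cv2.resize(s[105:155,180:230],None,fx=10,fy=10,interpolation=cv2.INTER_CUBIC))
cv2.imwrite("pics/w7.png",cams.camera("wrist")[:,:,::-1])
E
```

```text
time_s: 9.12
eef_pos: [0.5929, 0.0951, 0.2811]
eef_rot: [0.216, -0.009, 0.976, 0.002]
wrist_force: [0.6, 0.1, -3.8]
opening: 0.137
over lin cm [0.001 0.095 0.009] rot deg [ 0.046 -0.005  0.065]
down2 lin cm [0.846 0.095 1.822] rot deg [ 0.046 -0.005  0.065]
[ 0.628  0.092 -3.776]
```

View pics/z7.png

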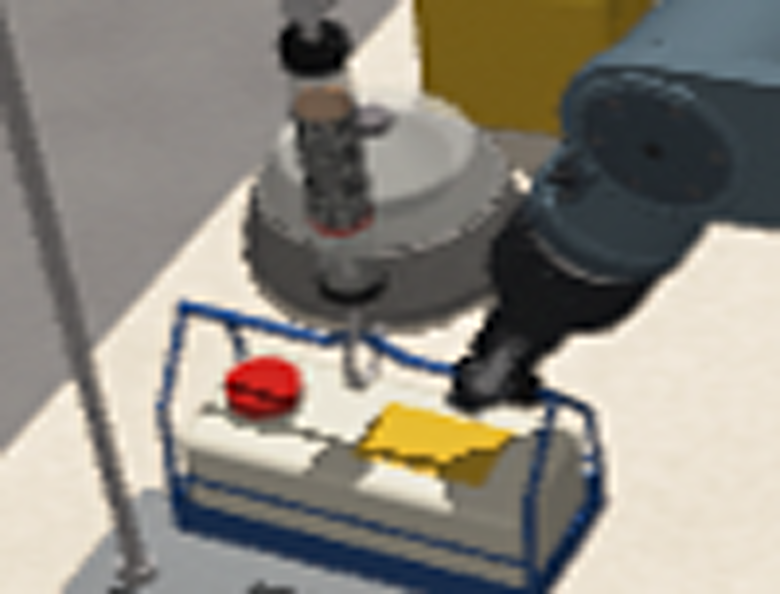

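View pics/zt7.png

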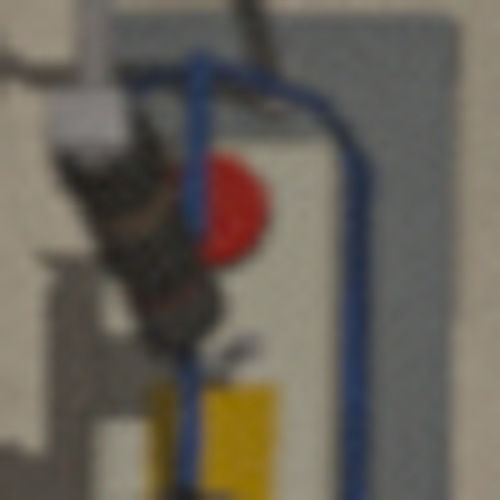

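View pics/w7.png

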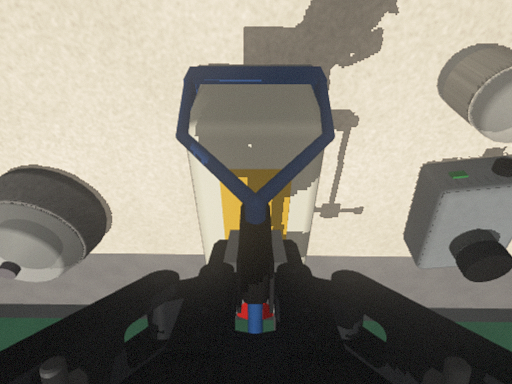

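Run:
```python
from plan import *
print("tip",onz("top",204.3,138.8,.295), "bar",onz("top",180+18.9-.5,105+36-.5,.306), "far end",onz("top",180+20.1-.5,105+5.5-.5,.298))
E=H+[0,-.002,.029]
print("bend top side",proj("side",E+[-.007,0,.008]),proj("side",E+[.007,0,.008]))
```

```text
tip [0.651 0.078 0.295] bar [0.642 0.096 0.306] far end [0.748 0.097 0.298]
bend top side [207.548 200.511] [204.189 199.484]
```

Bar y is 0.096 and the hook saddle (tip + 18 mm) is also 0.096, so they are aligned. In the side view the bend is over the hook. Lowering to about 7 mm above the saddle.

```bash
python3 -m handwheel '[{"grip":0,"linear":[0.04,0,0.08],"rotation":[0,0,0]},{"grip":0,"linear":[0.12,0,0.26],"rotation":[0,0,0]},{"grip":0,"linear":[0.21,0,0.45],"rotation":[0,0,0]},{"grip":0,"linear":[0.30,0,0.64],"rotation":[0,0,0]},{"grip":0,"linear":[0.39,0,0.84],"rotation":[0,0,0]},{"grip":0,"linear":[0.48,0,1.03],"rotation":[0,0,0]},{"grip":0,"linear":[0.57,0,1.22],"rotation":[0,0,0]},{"grip":0,"linear":[0.66,0,1.41],"rotation":[0,0,0]},{"grip":0,"linear":[0.75,0,1.61],"rotation":[0,0,0]},{"grip":0,"linear":[0.84,0,1.80],"rotation":[0,0,0]},{"grip":0,"linear":[0.90,0,1.93],"rotation":[0,0,0]},{"grip":0,"linear":[0.93,0,1.99],"rotation":[0,0,0]}]'
python3 - <<'E'
from plan import *
go(eyeT([0,-.002,0]),"seat"); o=status.get_obs(); print(o['wrist_force'],o['torque'])
s=cams.camera("side")[:,:,::-1]; cv2.imwrite("pics/z8.png",cv2.resize(s[150:240,160:260],None,fx=7.8,fy=6.6,interpolation=cv2.INTER_CUBIC))
print(proj("side",H+[0,0,.006]))
E
```

```text
time_s: 10.27
eef_pos: [0.5928, 0.0949, 0.2588]
eef_rot: [0.216, -0.009, 0.976, 0.002]
wrist_force: [0.5, 0.5, -4.0]
opening: 0.129
seat lin cm [0.267 0.013 0.617] rot deg [ 0.042 -0.032  0.038]
[ 0.484  0.543 -4.01 ] [0.002 0.725 0.026]
[206.359 205.931]
```

View pics/z8.png

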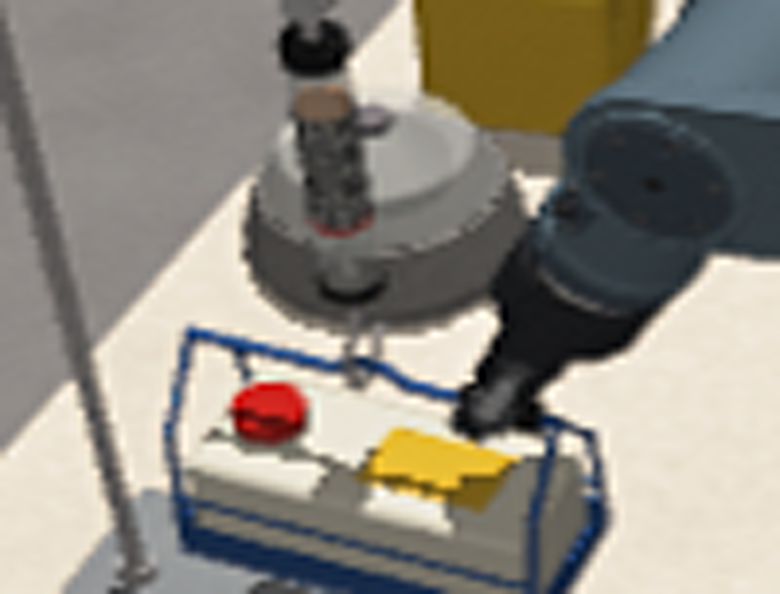

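The bar sits between the hook's arms at crop (360,365). Now I'll ease it down at about 17 mm/s.

```bash
python3 -m handwheel '[{"grip":0,"linear":[0.04,0,0.09],"rotation":[0,0,0]},{"grip":0,"linear":[0.10,0,0.22],"rotation":[0,0,0]},{"grip":0,"linear":[0.16,0,0.34],"rotation":[0,0,0]},{"grip":0,"linear":[0.22,0,0.47],"rotation":[0,0,0]},{"grip":0,"linear":[0.27,0,0.58],"rotation":[0,0,0]},{"grip":0,"linear":[0.32,0,0.69],"rotation":[0,0,0]},{"grip":0,"linear":[0.37,0,0.80],"rotation":[0,0,0]},{"grip":0,"linear":[0.43,0,0.92],"rotation":[0,0,0]},{"grip":0,"linear":[0.49,0,1.05],"rotation":[0,0,0]},{"grip":0,"linear":[0.55,0,1.18],"rotation":[0,0,0]},{"grip":0,"linear":[0.61,0,1.31],"rotation":[0,0,0]},{"grip":0,"linear":[0.65,0,1.40],"rotation":[0,0,0]}]'
python3 - <<'E'
from plan import *
T=toolT(); go(eyeT([0,-.002,0]),"seat"); 
for i in range(3):
    o=status.get_obs(); print(o['wrist_force'],o['torque']); s=cams.camera("side")[:,:,::-1]; cv2.imwrite("pics/z9.png",cv2.resize(s[150:240,160:260],None,fx=7.8,fy=6.6,interpolation=cv2.INTER_CUBIC))
E
```

```text
time_s: 11.32
eef_pos: [0.593, 0.0949, 0.2436]
eef_rot: [0.216, -0.009, 0.976, 0.002]
wrist_force: [0.7, -0.1, -2.8]
opening: 0.133
seat lin cm [-0.355  0.014 -0.765] rot deg [0.041 0.    0.037]
[ 0.652 -0.086 -2.848] [-0.085  0.637  0.012]
[-0.035  0.982 -2.805] [-0.034  0.577 -0.025]
[ 0.015 -0.247 -2.649] [-0.014  0.622 -0.018]
```

View pics/z9.png

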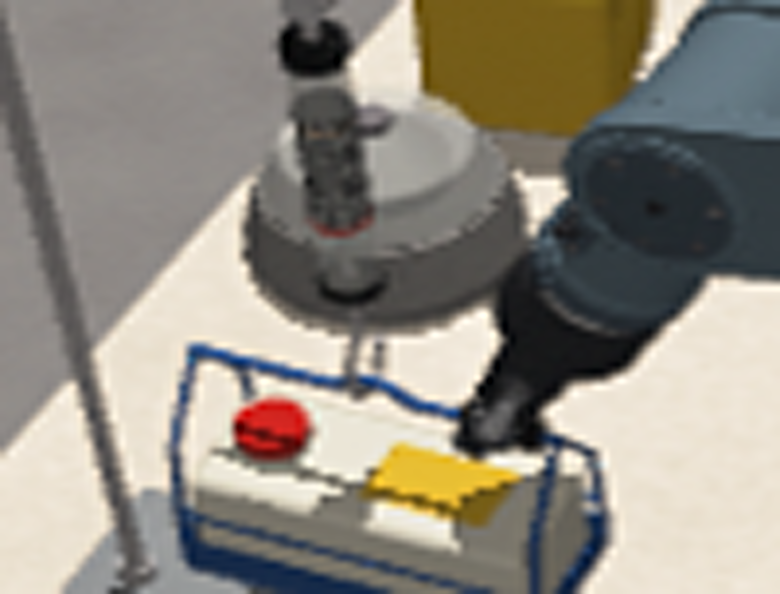

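The orange disc has dropped and the hand's load went from 3.9 to 2.8 N, so the bend is on the hook. Continuing.

```bash
python3 -m handwheel '[{"grip":0,"linear":[0.03,0,0.07],"rotation":[0,0,0]},{"grip":0,"linear":[0.09,0,0.20],"rotation":[0,0,0]},{"grip":0,"linear":[0.16,0,0.34],"rotation":[0,0,0]},{"grip":0,"linear":[0.23,0,0.49],"rotation":[0,0,0]},{"grip":0,"linear":[0.30,0,0.64],"rotation":[0,0,0]},{"grip":0,"linear":[0.37,0,0.79],"rotation":[0,0,0]},{"grip":0,"linear":[0.44,0,0.94],"rotation":[0,0,0]},{"grip":0,"linear":[0.51,0,1.09],"rotation":[0,0,0]},{"grip":0,"linear":[0.58,0,1.24],"rotation":[0,0,0]},{"grip":0,"linear":[0.65,0,1.39],"rotation":[0,0,0]},{"grip":0,"linear":[0.70,0,1.51],"rotation":[0,0,0]},{"grip":0,"linear":[0.73,0,1.57],"rotation":[0,0,0]}]'
python3 - <<'E'
from plan import *
T=toolT(); go(eyeT([0,-.002,0]),"seat"); 
for i in range(6):
    o=status.get_obs(); print(o['wrist_force'],o['torque']); s=cams.camera("side")[:,:,::-1]; cv2.imwrite("pics/z10.png",cv2.resize(s[150:240,160:260],None,fx=7.8,fy=6.6,interpolation=cv2.INTER_CUBIC))
cv2.imwrite("pics/w10.png",cams.camera("wrist")[:,:,::-1])
E
```

```text
time_s: 12.47
eef_pos: [0.5931, 0.0949, 0.2264]
eef_rot: [0.217, -0.009, 0.976, 0.002]
wrist_force: [0.3, 0.1, -1.6]
opening: 0.132
seat lin cm [-1.074  0.017 -2.333] rot deg [0.039 0.012 0.035]
[ 0.321  0.105 -1.607] [-0.007  0.29  -0.022]
[ 0.471 -0.384 -2.139] [ 0.006  0.318 -0.004]
[ 0.491 -0.035 -1.352] [-0.047  0.3    0.057]
[ 0.982 -0.569 -1.599] [-0.038  0.3   -0.029]
[ 1.021  0.193 -0.82 ] [ 0.031  0.332 -0.028]
[-0.18   0.54  -1.624] [-0.026  0.293 -0.074]
```

View pics/z10.png

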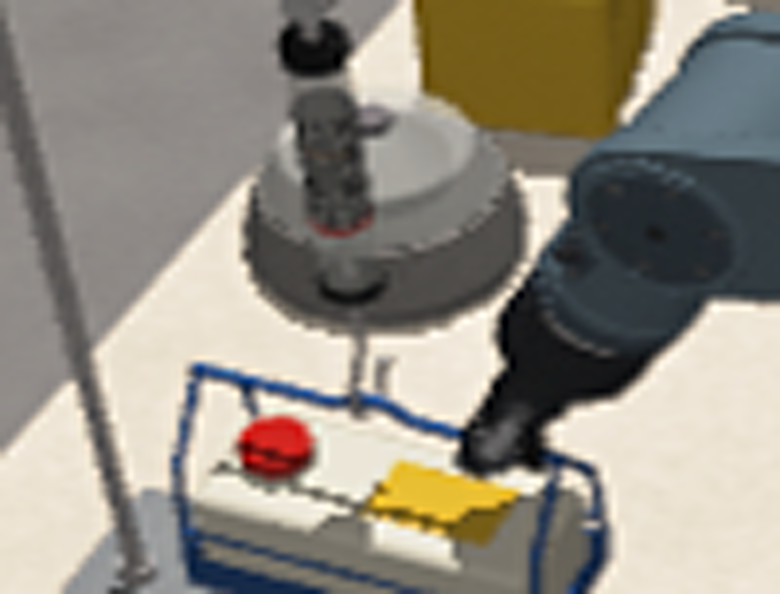

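View pics/w10.png

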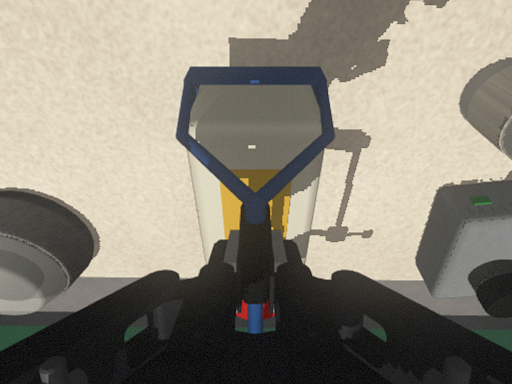

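```bash
python3 -m handwheel '[{"grip":0,"linear":[0.02,0,0.05],"rotation":[0,0,0]},{"grip":0,"linear":[0.07,0,0.15],"rotation":[0,0,0]},{"grip":0,"linear":[0.12,0,0.26],"rotation":[0,0,0]},{"grip":0,"linear":[0.17,0,0.36],"rotation":[0,0,0]},{"grip":0,"linear":[0.22,0,0.47],"rotation":[0,0,0]},{"grip":0,"linear":[0.27,0,0.58],"rotation":[0,0,0]},{"grip":0,"linear":[0.32,0,0.69],"rotation":[0,0,0]},{"grip":0,"linear":[0.37,0,0.79],"rotation":[0,0,0]},{"grip":0,"linear":[0.42,0,0.90],"rotation":[0,0,0]},{"grip":0,"linear":[0.47,0,1.00],"rotation":[0,0,0]},{"grip":0,"linear":[0.50,0,1.07],"rotation":[0,0,0]},{"grip":0,"linear":[0.51,0,1.09],"rotation":[0,0,0]}]'
python3 - <<'E'
from plan import *
T=toolT(); go(eyeT([0,-.002,0]),"seat"); F=[]
for i in range(20):
    o=status.get_obs(); F.append(np.r_[o['wrist_force'],o['torque']]); s=cams.camera("side")[:,:,::-1]
F=np.array(F); print(F.mean(0),F.std(0)/20**.5)
cv2.imwrite("pics/side11.png",s);cv2.imwrite("pics/z11.png",cv2.resize(s[150:240,160:260],None,fx=7.8,fy=6.6,interpolation=cv2.INTER_CUBIC))
E
```

```text
time_s: 13.82
eef_pos: [0.593, 0.0949, 0.2144]
eef_rot: [0.217, -0.009, 0.976, 0.002]
wrist_force: [1.2, -0.1, 0.6]
opening: 0.13
seat lin cm [-1.585  0.016 -3.419] rot deg [0.04  0.009 0.037]
[ 1.357 -0.262 -0.187 -0.025  0.048 -0.025] [0.12  0.103 0.13  0.008 0.011 0.006]
```

View pics/z11.png

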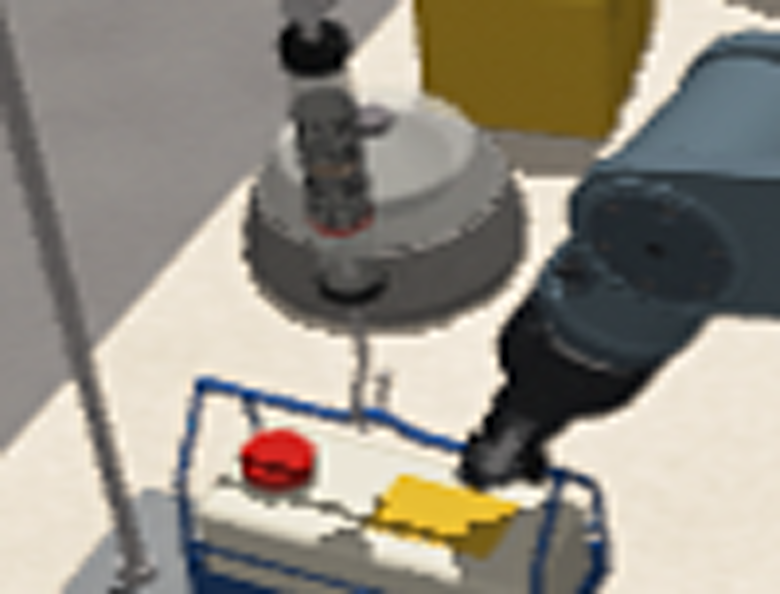

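The hand is nearly unloaded, at fz −0.2 N. However fx reads about +1.4 N, which suggests the hook sits on the bend's +x slope. I'll ease the carrier 3 mm in +x and recheck.

```bash
cat > avg.py <<'E'
from plan import *
import sys
F=[]
for i in range(int(sys.argv[1])):
    o=status.get_obs(); F.append(np.r_[o['wrist_force'],o['torque']]); s=cams.camera("side")[:,:,::-1]
F=np.array(F); print(o['time_s'],F.mean(0)); cv2.imwrite(f"pics/side_{sys.argv[2]}.png",s)
go(eyeT([0,-.002,0]),"seat")
E
python3 -m handwheel '[{"grip":0,"linear":[-0.03,0,0.014],"rotation":[0,0,0]},{"grip":0,"linear":[-0.08,0,0.038],"rotation":[0,0,0]},{"grip":0,"linear":[-0.14,0,0.066],"rotation":[0,0,0]},{"grip":0,"linear":[-0.20,0,0.094],"rotation":[0,0,0]},{"grip":0,"linear":[-0.25,0,0.118],"rotation":[0,0,0]},{"grip":0,"linear":[-0.27,0,0.127],"rotation":[0,0,0]},{"grip":0,"linear":[-0.27,0,0.127],"rotation":[0,0,0]}]'; python3 avg.py 20 12
python3 - <<'E'
import cv2
s=cv2.imread("pics/side_12.png");cv2.imwrite("pics/z12.png",cv2.resize(s[195:225,185:235],None,fx=15,fy=15,interpolation=cv2.INTER_CUBIC))
E
```

```text
time_s: 15.4
eef_pos: [0.5958, 0.095, 0.2142]
eef_rot: [0.216, -0.009, 0.976, 0.002]
wrist_force: [-2.1, 0.1, -0.7]
opening: 0.127
16.35 [-1.908 -0.26  -0.318 -0.046  0.535 -0.023]
seat lin cm [-1.324  0.012 -3.54 ] rot deg [ 0.041 -0.005  0.039]
```

View pics/z12.png

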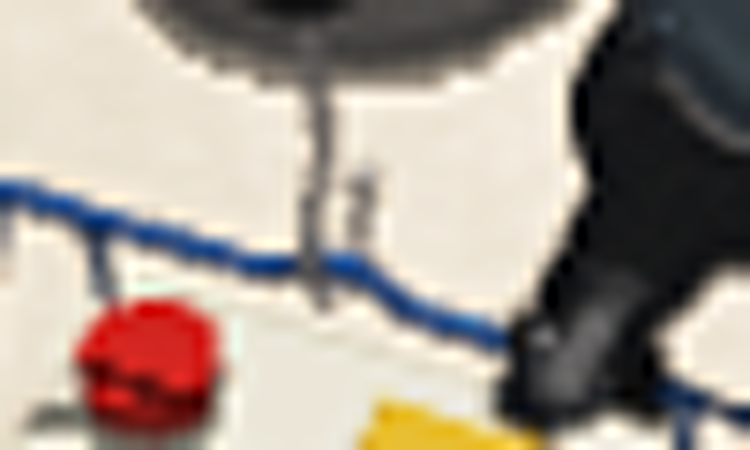

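```bash
python3 -m handwheel '[{"grip":0,"linear":[0.02,0,-0.01],"rotation":[0,0,0]},{"grip":0,"linear":[0.06,0,-0.028],"rotation":[0,0,0]},{"grip":0,"linear":[0.10,0,-0.047],"rotation":[0,0,0]},{"grip":0,"linear":[0.135,0,-0.05],"rotation":[0,0,0]},{"grip":0,"linear":[0.17,0,0.02],"rotation":[0,0,0]},{"grip":0,"linear":[0.19,0,0.07],"rotation":[0,0,0]},{"grip":0,"linear":[0.19,0,0.07],"rotation":[0,0,0]}]'; python3 avg.py 40 13
python3 - <<'E'
import cv2
s=cv2.imread("pics/side_13.png");cv2.imwrite("pics/z13.png",cv2.resize(s[150:240,160:260],None,fx=7.8,fy=6.6,interpolation=cv2.INTER_CUBIC))
E
```

```text
time_s: 16.98
eef_pos: [0.5947, 0.0949, 0.2131]
eef_rot: [0.217, -0.009, 0.976, 0.002]
wrist_force: [3.0, -0.4, -0.4]
opening: 0.137
18.9333 [ 2.369 -0.518 -0.237 -0.075 -0.121 -0.088]
seat lin cm [-1.515  0.013 -3.612] rot deg [ 0.041 -0.008  0.037]
```

View pics/z13.png

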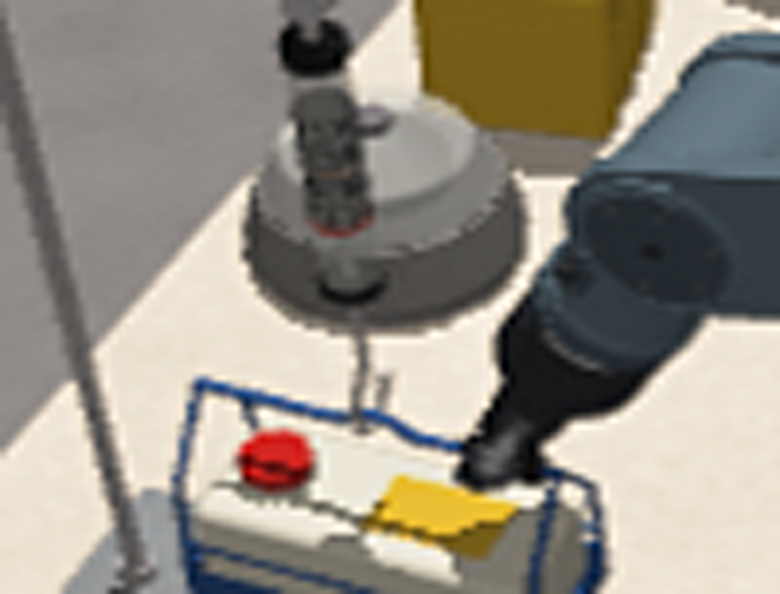

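```bash
python3 -m handwheel '[{"grip":0,"linear":[0,0,0.03],"rotation":[0,0,0]},{"grip":0,"linear":[0,0,0.07],"rotation":[0,0,0]},{"grip":0,"linear":[0,0,0.11],"rotation":[0,0,0]},{"grip":0,"linear":[0,0,0.13],"rotation":[0,0,0]},{"grip":0,"linear":[0,0,0.13],"rotation":[0,0,0]}]'; python3 avg.py 40 14
```

```text
time_s: 19.4
eef_pos: [0.5946, 0.095, 0.2113]
eef_rot: [0.216, -0.009, 0.976, 0.002]
wrist_force: [-0.9, -0.8, -0.4]
opening: 0.133
21.35 [-2.212 -0.733 -0.03  -0.109  0.491 -0.101]
seat lin cm [-1.515  0.012 -3.742] rot deg [ 0.043 -0.008  0.039]
```

```bash
python3 -m handwheel '[{"grip":0,"linear":[0.01,-0.01,-0.005],"rotation":[0,0,0]},{"grip":0,"linear":[0.025,-0.02,-0.012],"rotation":[0,0,0]},{"grip":0,"linear":[0.025,-0.02,-0.012],"rotation":[0,0,0]}]'; python3 avg.py 30 15;python3 avg.py 30 15
```

```text
time_s: 21.65
eef_pos: [0.595, 0.0948, 0.212]
eef_rot: [0.217, -0.009, 0.976, 0.002]
wrist_force: [-1.7, 0.6, -0.6]
opening: 0.135
23.1 [ 0.027  1.149 -0.046  0.117  0.199  0.118]
seat lin cm [-1.532  0.034 -3.727] rot deg [0.04  0.002 0.039]
24.6 [ 1.223  1.311 -0.024  0.147  0.02   0.149]
seat lin cm [-1.537  0.034 -3.727] rot deg [ 0.041 -0.004  0.037]
```

```bash
python3 -m handwheel '[{"grip":0,"linear":[-0.013,0.01,0.006],"rotation":[0,0,0]},{"grip":0,"linear":[-0.013,0.01,0.006],"rotation":[0,0,0]}]'; python3 avg.py 20 16
```

```text
time_s: 24.82
eef_pos: [0.5948, 0.0948, 0.2116]
eef_rot: [0.216, -0.009, 0.976, 0.002]
wrist_force: [0.3, 0.3, -0.9]
opening: 0.132
25.7667 [ 0.586  0.539 -0.165  0.069  0.131  0.052]
seat lin cm [-1.532  0.022 -3.736] rot deg [ 0.042 -0.014  0.037]
```

Forces are now within about 0.6 N on every axis, with fz −0.17. Releasing gently.

```bash
python3 -m handwheel '[{"grip":0.9,"linear":[0,0,0],"rotation":[0,0,0]},{"grip":1.1,"linear":[0,0,0],"rotation":[0,0,0]},{"grip":1.15,"linear":[0,0,0],"rotation":[0,0,0]},{"grip":1.2,"linear":[0,0,0],"rotation":[0,0,0]},{"grip":1.3,"linear":[0,0,0],"rotation":[0,0,0]},{"grip":1.4,"linear":[0,0,0],"rotation":[0,0,0]},{"grip":1.6,"linear":[0,0,0],"rotation":[0,0,0]},{"grip":1.8,"linear":[0,0,0],"rotation":[0,0,0]},{"grip":2.0,"linear":[0,0,0],"rotation":[0,0,0]},{"grip":2.3,"linear":[0,0,0],"rotation":[0,0,0]},{"grip":2.6,"linear":[0,0,0],"rotation":[0,0,0]},{"grip":3.0,"linear":[0,0,0],"rotation":[0,0,0]}]'; python3 avg.py 10 17
python3 - <<'E'
from plan import *
cv2.imwrite("pics/w17.png",cams.camera("wrist")[:,:,::-1])
s=cv2.imread("pics/side_17.png");cv2.imwrite("pics/z17.png",cv2.resize(s[150:240,160:260],None,fx=7.8,fy=6.6,interpolation=cv2.INTER_CUBIC))
E
```

```text
time_s: 26.82
eef_pos: [0.5949, 0.0948, 0.2118]
eef_rot: [0.216, -0.009, 0.976, 0.002]
wrist_force: [0.3, 0.4, -0.3]
opening: 0.351
27.2667 [-0.075  0.135 -0.244 -0.016  0.208 -0.018]
seat lin cm [-1.526  0.024 -3.735] rot deg [ 0.042 -0.007  0.034]
```

View pics/w17.png

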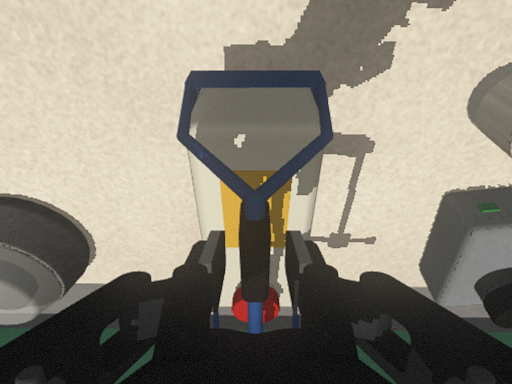

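View pics/z17.png

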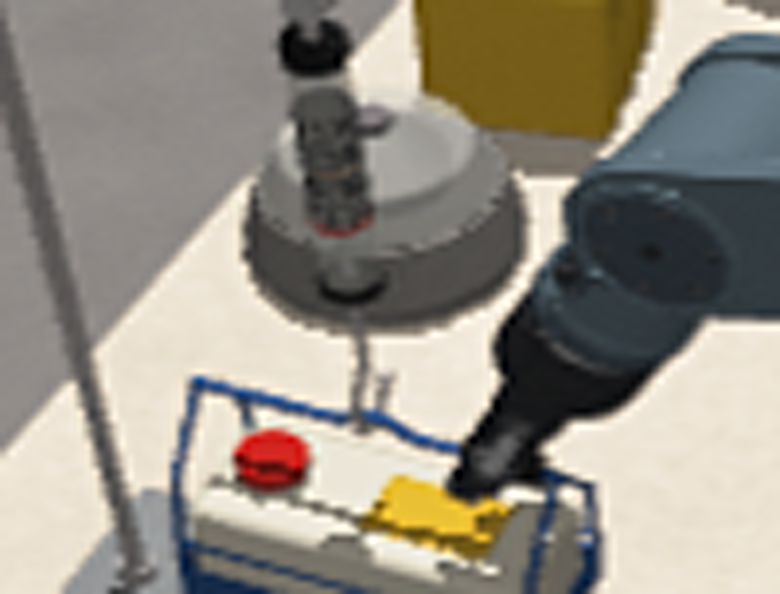

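The carrier is released and hanging level. The unloaded bias now reads fz −0.24 and ty 0.21, the same as before release, so the balance was good. Opening wider and backing off along the tool axis.

```bash
python3 -m handwheel '[{"grip":4,"linear":[0,0,0],"rotation":[0,0,0]},{"grip":5,"linear":[0,0,0],"rotation":[0,0,0]},{"grip":5,"linear":[0,0,-0.5],"rotation":[0,0,0]},{"grip":5,"linear":[0,0,-1.5],"rotation":[0,0,0]},{"grip":5,"linear":[0,0,-3],"rotation":[0,0,0]},{"grip":5,"linear":[0,0,-5],"rotation":[0,0,0]},{"grip":5,"linear":[0,0,-7],"rotation":[0,0,0]},{"grip":5,"linear":[0,0,-9],"rotation":[0,0,0]},{"grip":5,"linear":[0,0,-11],"rotation":[0,0,0]},{"grip":5,"linear":[0,0,-13],"rotation":[0,0,0]},{"grip":5,"linear":[0,0,-14],"rotation":[0,0,0]},{"grip":5,"linear":[0,0,-14],"rotation":[0,0,0]}]'
python3 - <<'E'
from plan import *
import time
for k in range(2):
    s=cams.camera("side"); cv2.imwrite(f"pics/e{k}.png",cv2.resize(s[140:240,150:270,::-1],None,fx=6.5,fy=6,interpolation=cv2.INTER_CUBIC))
    if k==0:
        a=s.astype(int)
        for i in range(12): cams.camera("wrist")
    else: print("max change", abs(a-s)[140:240,180:240].mean())
cv2.imwrite("pics/wE.png",cams.camera("wrist")[:,:,::-1]); print(status.get_obs()['time_s'])
cv2.imwrite("pics/tE.png",cams.camera("top")[:,:,::-1])
E
```

```text
time_s: 28.37
eef_pos: [0.5363, 0.0938, 0.3426]
eef_rot: [0.219, -0.009, 0.976, 0.002]
wrist_force: [0.8, 0.1, 0.3]
opening: 0.588
max change 1.412111111111111
29.1167
```

View pics/e1.png

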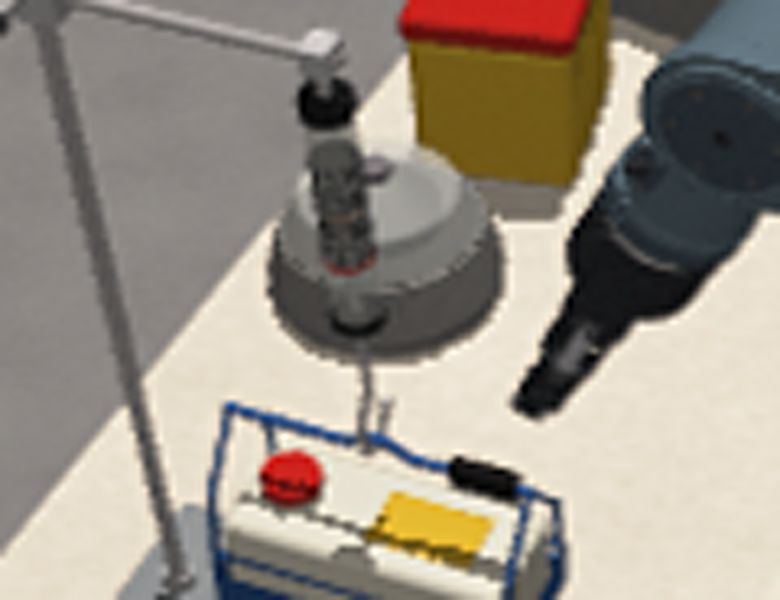

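View pics/wE.png

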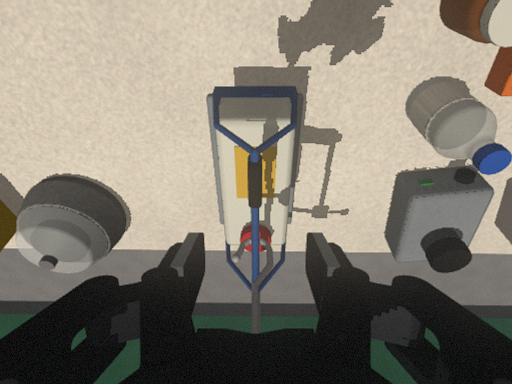

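View pics/tE.png

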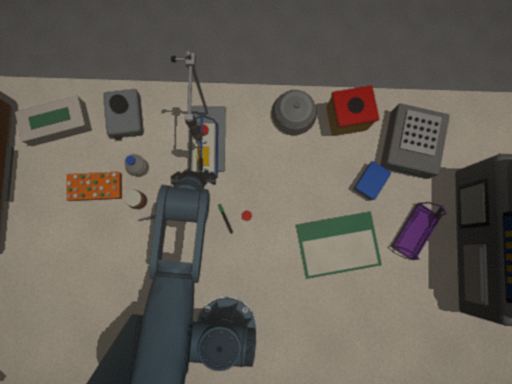

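The carrier hangs level on the hook with the canister inside. The hand is clear and the bystanders are where they were. I'll wait a second, check it is still, and hand in.

```bash
python3 -m handwheel '[{"grip":5,"linear":[0,0,0],"rotation":[0,0,0]},{"grip":5,"linear":[0,0,0],"rotation":[0,0,0]},{"grip":5,"linear":[0,0,0],"rotation":[0,0,0]},{"grip":5,"linear":[0,0,0],"rotation":[0,0,0]},{"grip":5,"linear":[0,0,0],"rotation":[0,0,0]},{"grip":5,"linear":[0,0,0],"rotation":[0,0,0]},{"grip":5,"linear":[0,0,0],"rotation":[0,0,0]},{"grip":5,"linear":[0,0,0],"rotation":[0,0,0]},{"grip":5,"linear":[0,0,0],"rotation":[0,0,0]},{"grip":5,"linear":[0,0,0],"rotation":[0,0,0]},{"grip":5,"linear":[0,0,0],"rotation":[0,0,0]},{"grip":5,"linear":[0,0,0],"rotation":[0,0,0]}]'
python3 - <<'E'
from plan import *
def c():
    s=cams.camera("side"); h=cv2.cvtColor(s,cv2.COLOR_RGB2HSV)[150:250,170:250]
    m=((h[...,0]>105)&(h[...,0]<125)&(h[...,1]>120)).astype(np.uint8); M=cv2.moments(m,True); return np.array([M['m10'],M['m01']])/M['m00']
print(np.array([c() for i in range(8)]))
print(ctrl.hand_in())
E
```

```text
time_s: 30.17
eef_pos: [0.5358, 0.0937, 0.3386]
eef_rot: [0.216, -0.009, 0.976, 0.002]
wrist_force: [-0.2, 0.1, -0.4]
opening: 0.586
[[36.922 86.996]
 [37.168 87.198]
 [36.901 87.078]
 [37.009 87.22 ]
 [37.073 87.18 ]
 [36.889 87.167]
 [36.983 87.32 ]
 [37.017 87.293]]
the job is handed in; nothing more can be done
None
```

The carrier is weighed and left hanging by its bend on the balance hook. I handed the job in at about 30.6 s of the 72 s allowed; it gave no verdict.

**What I did:** I lifted the blue carrier by its black grip and brought the bar in over the hook tip from the −y side. I eased it down in the hand at under about 2 cm/s until the hand's load read near zero, then opened the fingers gradually and backed off.

**Reading:** from how far I lowered the hand, the pointer is at about 39–40 mm. That is roughly 4.1 N, or about 420 g with the canister, and agrees with the roughly 4 N the wrist felt while holding it free. I did not read the pointer itself from the picture, where one pixel is about 4 mm.

**Last checks:**
- **Release:** the vertical wrist force was −0.17 N just before letting go and −0.24 N just after. The pointer showed no visible movement.
- **Hanging state:** the carrier looked level in the side view, with the canister in its tray and the hand well clear. Its image position stayed within about 0.3 px over the final frames.
- **Other things on the bench:** the bystanders looked to be where they started in the top view, judged by eye.

**What disagreed:** while the carrier was on the hook in the hand, the sideways force swung between about −2.2 and +2.4 N because the bar stuck and slid on the hook. I brought it down to about 0.6 N with sub-millimetre shifts before letting go.

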